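# Load the ink carrier and drop its gate latch

## Robot

A 6-joint arm with a two-finger parallel gripper is mounted at the origin on a cart in front of the work surface, level with it; the furniture and walls round the work are solid. World frame = base frame: x ahead of the robot, y to its left, z up, the work surface at z = 0. Lengths are in mm, angles in rad, forces in N, time in s.
With the tool pointing down it reaches from about 425 to 950 mm from the base axis. Payload 3.5 kg.
Tool frame: the origin (TCP) lies midway between the tips of the shut fingers; the grasp point (between the pads) lies bot.pinch_z behind it (bot.pinch_z is the distance from the TCP to the grasp point, in mm); z points along the fingers, y is the line along which they close (so a half turn about z gives the same grasp; the last joint's range is limited). The gripper opens to 85 mm and grips with 20 to 120 N. Pads are 22 mm wide; open, the fingers measure 114 mm over their backs; the gripper's body (76 mm by 85 mm) begins 54 mm behind the grasp point. The pads swing forward as they close: fully open they stand 13 mm farther back than shut.
Start: joints at [-1.302, 0.286, 1.577, -0, 1.279, -0.15], TCP at [274.52, -616.64, 231.325] pointing down, gripper open.
Joint ranges: [-2.77, 2.77], [-0.9, 2.22], [0.21, 2.48], [-1.53, 4.67], [0.24, 2.81], [-2.84, 2.84]. Speed limits (rad/s): [2.79, 2.79, 3.14, 3.14, 3.14, 3.14].

## Interface

Orientations are given as [roll, pitch, yaw] about the fixed x, y, z axes, in that order (R = Rz(yaw) Ry(pitch) Rx(roll)).
In Python, from workcell import telemetry, grab_frame, camera_info, order, bot gives the robot as it stands.
- The arm moves only by the tool apply_moves, never from a script. Its argument "moves" is a list of rows, each a list of 3 entries, a list of its own where there are three numbers: the turn, a rotation vector about the tool's x, y, z in normalised numbers (1 is pi/2 rad), then the shift along the tool's x, y, z in parts of the range, where 1.0 means 750 mm, then the finger opening in mm, from 0 to 85.4. In form: [[[rx, ry, rz], [tx, ty, tz], claw], ...]. A call has 1 to 12 rows; each row is the pose to reach, as a shift and turn from the pose commanded when the call began, along the tool's axes at that moment; what a row does not reach only later rows make up. A row lasts 1/8 s, in which the tool goes at most 62.5 mm and 10.7 degrees, less where a joint would pass 70% of its speed; a pose out of reach is approached as far as the arm can. No shift or turn number may pass 1 either way. A call with a gripper value outside its range is refused whole. The fingers move at their own pace and stop on an object; the grip force is fixed at half the most. Time passes only in rows, so rows that repeat a pose let the fingers close. It gives the time, the measured TCP pose, the force, the opening and the grip force at its end, in the units of the state.
- telemetry.get_obs(): the state, without advancing time (a new reading comes with each control period).
- grab_frame(name): name is "scene" or "top"; returns the picture (480x640x3 uint8, red, green, blue); there is no depth.
- camera_info(name): a dict with "fx", "fy", "cx", "cy" (pixels), "position" and "rotation" of the camera in the world. Camera axes: x right, y up, looking along -z (the intrinsics and any distortion apply to the point x, -y, -z); pixel columns grow to the right and rows downward; lengths in mm; the calibration is good to about 2 mm. A picture is of the moment at which its call begins. camera_info takes no time and is no camera call.
- order.close_job(): hands the job in; it is judged then, once.
The state is a dict: "clock": time; "joint_pos": joint angles; "joint_vel": joint speeds; "joint_torque": joint torques, N m; "tcp_pos": TCP position; "tool_rot": TCP orientation; "ft_force": force on the tool from outside, world axes, zero at the start; "torque": the same for the moment, N m; "gripper_width": finger opening in mm; "finger_force": force on a finger pad.
Only numpy, scipy, OpenCV 4.12 (cv2) and the standard library are available. Lean on these libraries where they do the work, as an engineer would, in place of code of your own. Each camera call takes 0.05 s, during which the arm holds its last target. There are 200 camera calls.

## Task

Stand the loose capped ink jar upright in the empty front recess of the wooden ink carrier, then get the carrier ready to be carried: swing its gate shut, lifting the steel latch bar over the keeper and letting it drop fully into the notch, so that the gate stays shut on its own. Press the gate onto its spring buffer only gently, as far as the bar needs in order to drop, and leave the other jars and the things on the table where they are.

Things in the scene. Friction and masses are not known exactly. Their poses are not given: they have to be found in the camera images.
- ink_jar: the loose capped ink jar: a round glass jar with a black screw cap, 46 mm across the cap, 35 mm tall (glass 40 mm across up to 19 mm, cap from 19 to 35 mm above its underside), about 55 g; origin at the centre of its underside, z up. It stands upright on the table, left of the carrier, or to its right, or nearer the robot, near the black handle of the paper trimmer (50 mm high).
- ink_carrier: wooden tray, fixed on the table, 152 mm wide (y), 138 deep (x), 60 high; origin at the centre of its underside, -x to its open front, +y its left side, z up. Walls 8 mm thick; inner floor 136 x 130 mm, 18 mm above the table, with three recesses 48 mm across, 6 mm deep: front middle (empty), two at the back (taken). A steel bow handle stands 20 mm out from each side wall; the gate is at the front.
- keeper (a point): nominal middle of the keeper notch at the height of the resting bar: a steel catch, 14 mm wide, beside the right front corner, open at the top, 11 mm wide in x for the 6 mm bar. Its nose (front wall, 12 mm thick, square, 8 mm wide) and back wall reach up to z = 54 mm. Slotted screws: keeper and buffer together really sit up to 9 mm forward or back (x) of here, unmeasured; feel it. Axes: carrier's.
- buffer_nominal (a point): nominal tip of the spring buffer (black, 10 mm thick) under the keeper; it shifts with it. The gate's steel strike plate meets it 161 mm from the hinge just before the gate is home. It yields 1 mm per 6.5 N; the lifted bar is behind the nose, free to drop, at about 4 to 8 N there (6 to 11 N at the pin). Over 13 N there (18 at the pin), or 30 N of bar on nose, is too much: the catch would slip.
- jar_seat (a point): centre of the floor of the empty front recess; a seated jar has its origin here, 12 mm above the table (30 mm in front of the carrier's centre)
- gate_hinge (a point): point on the gate's upright hinge axis at the height of the resting bar, 46 mm above the table (76 mm in front of and 72 mm left of the carrier's origin); axes as the carrier's
- gate_panel: the gate: wooden panel 142 mm long, 46 high, 8 thick, top 62 mm above the table; a steel strike plate juts 22 mm past its free end, low. Origin on the hinge axis at the height of point gate_hinge. Its own -y points along the panel from the hinge (left) to the free end, -x out of its front face, which lies 6 mm from the axis. It turns with a little friction and stays where it is left.
- gate (a joint): angle of the gate about its upright hinge, rad: about 0 (within 0.06, as the catch is set) when latched, growing as the free end swings out towards the robot (clockwise seen from above); starts at 0.45 to 0.75
- latch_bar (a joint): angle of the latch bar about its pivot bolt on the gate's face, rad: 0 hanging level on its rest peg (also when down in the notch), growing as the free end is lifted, 0.45 at most; it falls back by its own weight (200 g). Lifted by more than 0.12 it passes above the keeper's nose.
- bar_pin (a point): where to hold the bar: middle of the round brass pin standing straight out of the bar's front face, 12 mm thick, 33 mm free between a collar at the bar and a rim at its end; 80 mm from the bar's pivot, 114 mm along the gate from its hinge, 35 mm out from the hinge axis, 46 mm above the table with the bar down. Site axes: -x along the pin away from the gate, -y along the bar to its free end.
- bar_end (a point): point on the middle of the steel bar (6 mm thick, 12 mm high), 2 mm from its free end and 136 mm from its pivot, 24 mm beyond the gate's free edge; 170 mm from the gate's hinge along the gate
- jar_back_left: capped ink jar already seated in the carrier's back left recess, same size as ink_jar; leave it; origin at the centre of its underside
- jar_back_right: capped ink jar already seated in the carrier's back right recess; leave it; origin at the centre of its underside
- open_jar: small ink jar without a cap, 41 mm across, 28 mm tall, with dark ink; leave it; origin at the centre of its underside
- eraser: white eraser in a blue sleeve, 23 x 58 x 13 mm; leave it; origin at the centre of its underside
- rinse_jar: glass rinse jar with water, 65 mm across, 81 mm tall; leave it; origin at the centre of its underside

How it is judged:
By the outcome, as a careful person would: the job done as asked, in the order asked, and still so for the second after the job is handed in, with the robot touching nothing.
It also fails if it takes over 72 s, if anything falls off the work surface, if the arm or the gripper's body presses on something with over 40 N, if the wrist force passes 120 N, or if a joint passes its speed limit or range.

## Working session

There is one attempt and no reset: what is moved stays moved. The work goes in short steps, Python scripts to look and compute and a tool call to move; the robot and the scene stay as the last step left them, time stands still between calls to the robot, and variables do not carry over. Pictures are saved under pics/ and viewed, at most 10 in all, crops included, and the job is handed in when it is done.

Besides the shell and the picture viewer there is one more tool, called after "Request:" as name(argument=value, ...) on one line, values as JSON. apply_moves: Moves the arm, as the interface text tells. Its arguments: {"type":"object","properties":{"moves":{"type":"array","items":{"type":"array"}}},"required":["moves"]}

```bash
ls; mkdir -p pics
python3 - <<'E'
from workcell import telemetry, grab_frame, camera_info, order, bot
import cv2
for n in ("scene","top"):
    cv2.imwrite(f"pics/{n}0.png",grab_frame(n)[:,:,::-1]); print(camera_info(n))
print(telemetry.get_obs(), bot.pinch_z)
E
```

```text
pics
{'fx': 597.4127622732146, 'fy': 597.4127622732146, 'cx': 320.51703547644877, 'cy': 249.50962264934475, 'position': array([-394.32746683, -422.29200317,  538.52856923]), 'rotation': array([ 1.13923126, -0.00134959, -1.11723245])}
{'fx': 484.2029316244436, 'fy': 484.2029316244436, 'cx': 320.6114948553895, 'cy': 238.3716289124783, 'position': array([435.26311318,  62.10302106, 961.19417116]), 'rotation': array([ 0.14405622,  0.01234618, -1.57549882])}
{'clock': 0.1, 'joint_pos': array([-1.30196903e+00,  2.87105507e-01,  1.57804822e+00,  2.65056488e-06,
        1.27858974e+00, -1.49979256e-01]), 'joint_vel': array([ 0.00102899, -0.00283047, -0.00396384,  0.00016316,  0.00126562,
        0.00024272]), 'joint_torque': array([ 5.73504931e-04, -4.07296157e+01, -2.93698239e+01, -1.25597239e-04,
        3.39532060e-03,  6.76549419e-06]), 'tcp_pos': array([ 274.38225058, -616.06175315,  230.05699775]), 'tool_rot': array([-3.13946637e+00, -3.23876566e-04,  4.18805441e-01]), 'ft_force': array([-0.25516808, -0.36733363,  0.25292647]), 'torque': array([ 0.01197701,  0.01596091, -0.03524744]), 'finger_force': 0.0, 'gripper_width': 85.24530112679241} 18.700000000000003
```

View pics/top0.png

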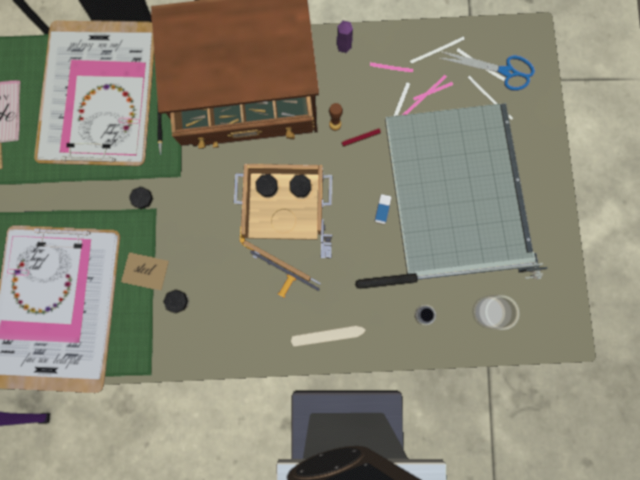

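View pics/scene0.png

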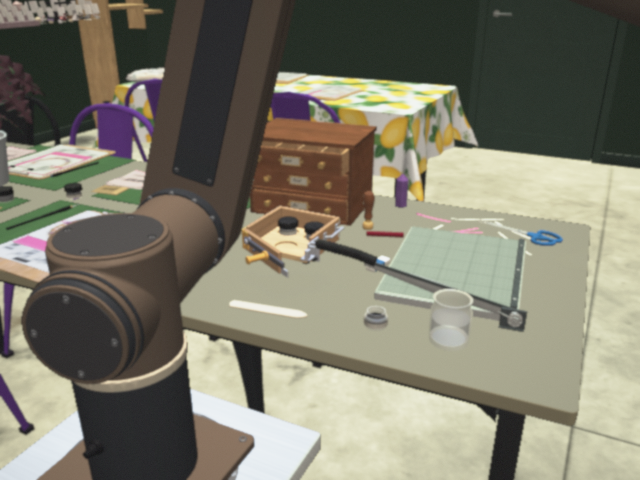

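The top view shows the carrier at about (283,200) with its gate hinge at (243,238), free end at (318,287) and orange pin at (287,285). The keeper is at (326,243). There are two black caps to the left, at (141,198) and (175,301), and the open jar is at (426,315). I'll zoom in on these.

```bash
cat > h.py <<'E'
import numpy as np, cv2
from scipy.spatial.transform import Rotation as R
from workcell import telemetry, grab_frame, camera_info, order, bot
def cam(n):
    c=camera_info(n); return c, R.from_euler('xyz',c['rotation']).as_matrix()
def ray(n,u,v,z):
    c,M=cam(n); d=M@np.array([(u-c['cx'])/c['fx'],-(v-c['cy'])/c['fy'],-1]); p=np.array(c['position'])
    return p+d*(z-p[2])/d[2]
def proj(n,P):
    c,M=cam(n); q=M.T@(np.array(P,float)-c['position']); return np.array([c['cx']+c['fx']*q[0]/-q[2], c['cy']-c['fy']*q[1]/-q[2]])
E
python3 - <<'E'
from h import *
print({k:v for k,v in camera_info('top').items() if k not in('position','rotation')}.keys())
t=cv2.imread('pics/top0.png')
a=cv2.resize(t[150:330,110:350],None,fx=3.3,fy=3.3,interpolation=cv2.INTER_CUBIC)
cv2.imwrite('pics/c1.png',a); 
for uv in [(141,198),(175,301)]: print(ray('top',*uv,35))
print(ray('top',283,200,60), ray('top',426,315,28),ray('top',243,238,60))
E
```

```text
dict_keys(['fx', 'fy', 'cx', 'cy'])
[652.16824392 425.64143995  35.        ]
[450.96440295 350.79211614  35.        ]
[640.36226084 143.90492029  60.        ] [ 422.36949351 -126.44884668   28.        ] [567.70983515 218.90159719  60.        ]
```

View pics/c1.png

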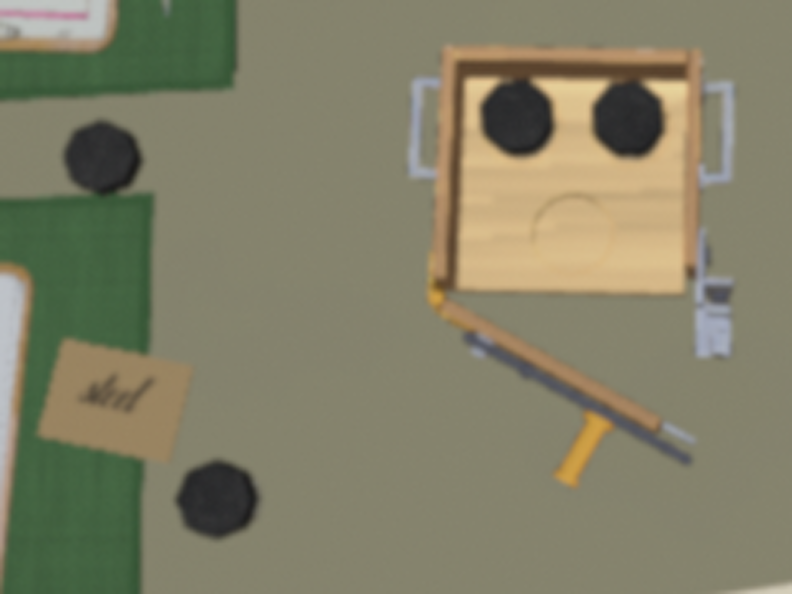

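The crop shows two similar black caps left of the carrier. The carrier is nearly square to the world axes, and the keeper is at crop (715,300). I'll compare the caps by size and by the scene view.

Run:
```python
from h import *
t=cv2.imread('pics/top0.png'); s=cv2.imread('pics/scene0.png')
def blobs(img,n,rois,z):
    m=(img.max(2)<62).astype(np.uint8)
    for (u,v,r) in rois:
        k=np.zeros_like(m); u,v=int(u),int(v); k[max(v-r,0):v+r,max(u-r,0):u+r]=m[max(v-r,0):v+r,max(u-r,0):u+r]
        c=max(cv2.findContours(k,0,1)[0],key=cv2.contourArea,default=None)
        if c is None: print('none');continue
        cc,rr=cv2.minEnclosingCircle(c); M=cv2.moments(c); g=(M['m10']/M['m00'],M['m01']/M['m00'])
        A=k.sum(); P=ray(n,*g,z); d=np.linalg.norm(P-camera_info(n)['position'])
        f=camera_info(n)['fx']; print(g,cv2.boundingRect(c),'A',A,'diam px',2*np.sqrt(A/np.pi),'mm approx',2*np.sqrt(A/np.pi)*ray_scale(n,g,z),P)
def ray_scale(n,g,z): return np.sqrt(np.linalg.norm(ray(n,g[0]+1,g[1],z)-ray(n,*g,z))*np.linalg.norm(ray(n,g[0],g[1]+1,z)-ray(n,*g,z)))
blobs(t,'top',[(141,198,17),(175,301,17)],35)
blobs(t,'top',[(267,186,16),(301,186,16)],47)
for P in [(652,426,35),(451,351,35),(640,144,60)]: print(proj('scene',P))
a=np.hstack([cv2.resize(s[165:215,0:110],None,fx=5,fy=5,interpolation=3),])
b=cv2.resize(s[190:290,230:350],None,fx=4.5,fy=4.5,interpolation=3)
o=np.zeros((700,550,3),np.uint8);o[:250]=a;o[250:700,:540]=b
cv2.imwrite('pics/c2.png',cv2.resize(o,None,fx=.85,fy=.85))
```

```text
(140.8594315245478, 197.75348837209302) (130, 188, 23, 21) A 353 diam px 21.200319792199185 mm approx 42.28244075944221 [652.66625233 425.94330777  35.        ]
(175.5505617977528, 300.8684456928839) (164, 290, 24, 22) A 388 diam px 22.22649192646566 mm approx 42.24960848333177 [451.20780171 349.74925468  35.        ]
(266.45368829728227, 185.25291181364392) (257, 174, 20, 22) A 329 diam px 20.466944330257718 mm approx 40.29393658708266 [672.83271799 177.43275152  47.        ]
(300.02150537634407, 185.68194680249007) (291, 175, 19, 22) A 323 diam px 20.279456919490165 mm approx 39.86152235540748 [671.46312882 112.21944364  47.        ]
[190.70098911 210.35593076]
[159.65091979 248.21806372]
[293.95486887 222.17258902]
```

View pics/c2.png

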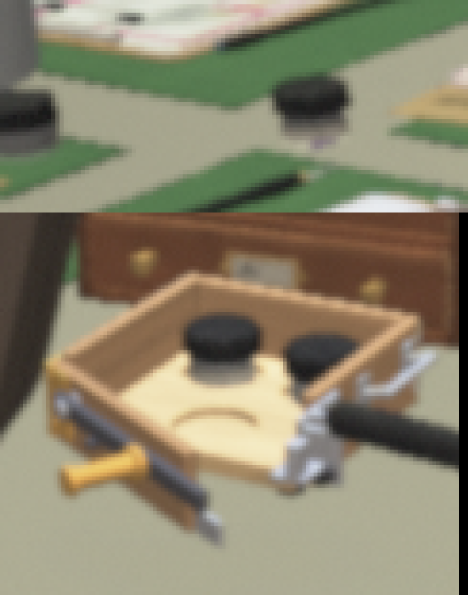

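Run:
```python
from h import *
for uv in [(73,186),(5,190),(125,182),(400,260)]: print(uv,ray('scene',*uv,25))
for uv in [(146,271),(55,128),(20,400),(105,380),(0,380),(0,36)]: print(uv,ray('top',*uv,0))
```

```text
(73, 186) [681.34759374 835.69621506  25.        ]
(5, 190) [579.04209503 969.82258196  25.        ]
(125, 182) [768.48938998 735.26116425  25.        ]
(400, 260) [633.08420664 -97.35045256  25.        ]
(146, 271) [511.23163339 422.08261802   0.        ]
(55, 128) [811.38812634 627.22570474   0.        ]
(20, 400) [263.70603494 654.29517077   0.        ]
(105, 380) [300.59613272 491.78301586   0.        ]
(0, 380) [301.20153795 696.56372828   0.        ]
(0, 36) [1019.80439559  762.0250607     0.        ]
```

The manual's scale: shifts go in shares of 750 mm and turns go in shares of pi/2 rad. Converting my numbers, -472 mm / 750 = -0.6293, 457 mm / 750 = 0.6093, 24 degrees / 90 = 0.2667.

Request:
apply_moves(moves=[[[0,0,0.2667],[0.6093,-0.6293,-0.0933],85],[[0,0,0.2667],[0.6093,-0.6293,-0.0933],85],[[0,0,0.2667],[0.6093,-0.6293,-0.0933],85],[[0,0,0.2667],[0.6093,-0.6293,-0.0933],85],[[0,0,0.2667],[0.6093,-0.6293,-0.0933],85],[[0,0,0.2667],[0.6093,-0.6293,-0.0933],85],[[0,0,0.2667],[0.6093,-0.6293,-0.0933],85],[[0,0,0.2667],[0.6093,-0.6293,-0.0933],85],[[0,0,0.2667],[0.6093,-0.6293,-0.0933],85],[[0,0,0.2667],[0.6093,-0.6293,-0.0933],85],[[0,0,0.2667],[0.6093,-0.6293,-0.0933],85],[[0,0,0.2667],[0.6093,-0.6293,-0.0933],85]])

```text
clock: 1.6
tcp_pos: [500.2, 2.5, 301.2]
tool_rot: [-3.141, 0.0, 0.004]
ft_force: [-0.5, -0.5, 0.3]
gripper_width: 84.6
finger_force: 0.0
```

Run:
```python
from h import *
s=grab_frame('scene')[:,:,::-1].copy(); t=grab_frame('top')[:,:,::-1].copy(); cv2.imwrite('pics/s1.png',s); cv2.imwrite('pics/t1.png',t)
o=telemetry.get_obs(); print(o['clock'],o['tcp_pos'],o['tool_rot'],o['ft_force'],o['gripper_width'])
a=cv2.resize(s[140:300,0:360],None,fx=2.2,fy=2.2,interpolation=3); cv2.imwrite('pics/c3.png',a)
t=cv2.imread('pics/top0.png')
for p in [(443,47),(700,50),(695,275),(435,287)]: print('rim',ray('top',p[0]/3.3+110,p[1]/3.3+150,60))
h=cv2.cvtColor(t,cv2.COLOR_BGR2HSV); m=cv2.inRange(h,(12,150,120),(28,255,255)); m[:,:265]=0;m[:,310:]=0;m[:265]=0;m[310:]=0
pts=np.argwhere(m)[:,::-1].astype(np.float32); print(len(pts),cv2.minAreaRect(pts))
w=np.array([ray('top',u,v,46)[:2] for u,v in pts]); c,(sz),an=cv2.minAreaRect(w.astype(np.float32)); print(c,sz,an,w.mean(0))
d=np.linalg.svd(w-w.mean(0))[2][0]; print('axis',d, np.arctan2(d[1],d[0]))
```

```text
1.7 [4.99716093e+02 3.64557864e-01 3.00763566e+02] [3.14124597e+00 1.18390282e-03 7.57156830e-04] [-0.3574633  -0.07491676 -0.56815906] 85.06058322380846
rim [711.37933083 219.13904785  60.        ]
rim [708.30184483  69.04271781  60.        ]
rim [575.64185537  72.5801125   60.        ]
rim [569.68774769 221.17046385  60.        ]
118 ((286.5000305175781, 286.0000305175781), (7.155416965484619, 21.0190372467041), 26.56505012512207)
(477.87603759765625, 137.55613708496094) (13.58604621887207, 39.34270095825195) 63.269142150878906 [478.95839685 137.96302688]
axis [-0.86988679  0.49325143] 2.625769077236335
```

View pics/c3.png

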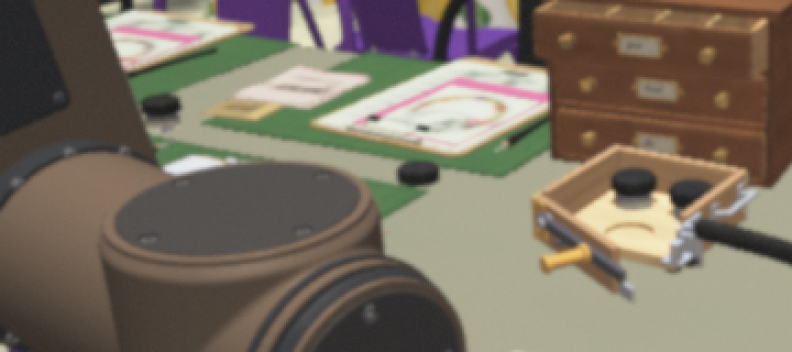

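In the scene view the far-left item, at crop (418,173), is only a flat cap with no glass. The jar is therefore the near one, at about (451,352). I'll move above it.

Converted, -352 mm / 750 = -0.4693, 225 mm / 750 = 0.3.

Request:
apply_moves(moves=[[[0,0,0],[-0.0653,-0.4693,0.2667],85],[[0,0,0],[-0.0653,-0.4693,0.2667],85],[[0,0,0],[-0.0653,-0.4693,0.2667],85],[[0,0,0],[-0.0653,-0.4693,0.2667],85],[[0,0,0],[-0.0653,-0.4693,0.2667],85],[[0,0,0],[-0.0653,-0.4693,0.2667],85],[[0,0,0],[-0.0653,-0.4693,0.2667],85],[[0,0,0],[-0.0653,-0.4693,0.2667],85],[[0,0,0],[-0.0653,-0.4693,0.3],85],[[0,0,0],[-0.0653,-0.4693,0.3],85]])

```text
clock: 2.95
tcp_pos: [450.7, 350.0, 75.0]
tool_rot: [3.139, 0.003, -0.002]
ft_force: [0.6, -0.1, -0.4]
gripper_width: 84.9
finger_force: 0.0
```

Converted, 68 mm / 750 = 0.0907, 60 mm / 750 = 0.08.

Request:
apply_moves(moves=[[[0,0,0],[0,0,0.0467],85],[[0,0,0],[0,0,0.08],85],[[0,0,0],[0,0,0.0907],85],[[0,0,0],[0,0,0.0907],85],[[0,0,0],[0,0,0.0907],60],[[0,0,0],[0,0,0.0907],40],[[0,0,0],[0,0,0.0907],40],[[0,0,0],[0,0,0.0907],40],[[0,0,0],[0,0,0.0907],40]])

```text
clock: 4.08
tcp_pos: [452.1, 353.0, 10.0]
tool_rot: [-3.141, -0.002, 0.0]
ft_force: [-0.7, -1.0, 5.3]
gripper_width: 43.1
finger_force: 60.0
```

Converted, -120 mm / 750 = -0.16, -75 mm / 750 = -0.1.

Request:
apply_moves(moves=[[[0,0,0],[0,0,-0.04],40],[[0,0,0],[0,0,-0.1],40],[[0,0,0],[0,0,-0.16],40],[[0,0,0],[0,0,-0.16],40],[[0,0,0],[0,0,-0.16],40]])

```text
clock: 4.7
tcp_pos: [450.4, 352.1, 127.6]
tool_rot: [3.141, 0.001, 0.0]
ft_force: [-0.2, -0.3, -1.2]
gripper_width: 42.8
finger_force: 61.0
```

Run:
```python
from h import *
s=grab_frame('scene')[:,:,::-1].copy(); t=grab_frame('top')[:,:,::-1].copy(); cv2.imwrite('pics/s2.png',s); cv2.imwrite('pics/t2.png',t)
o=telemetry.get_obs(); print(o['clock'],o['tcp_pos'],o['ft_force'],o['gripper_width'],o['finger_force'])
print(proj('scene',(451,352,140)),proj('top',(451,352,140)))
o=np.hstack([cv2.resize(s[120:280,60:220],(400,400),interpolation=3),cv2.resize(t[220:380,90:250],(400,400),interpolation=3)])
cv2.imwrite('pics/c4.png',o)
```

```text
4.8 [449.76481413 351.72975711 126.16596255] [ 0.44831762  0.31079993 -0.1862446 ] 42.99064114062237 60.96861602040008
[153.252133   199.16265773] [155.03075744 300.01584242]
```

View pics/c4.png

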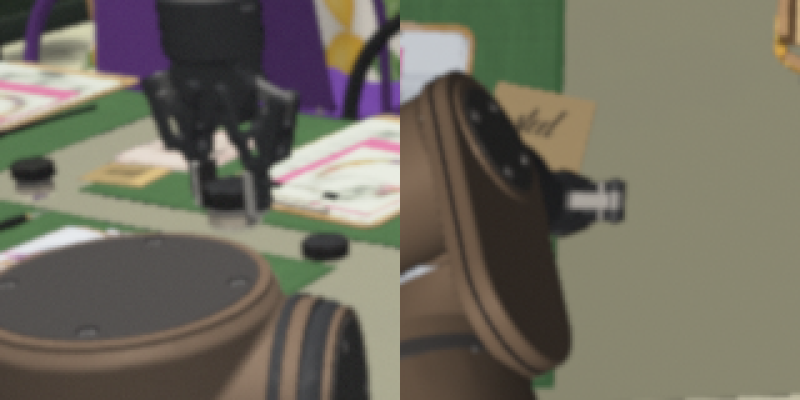

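The jar is in the gripper by its cap, at scene crop (228,190), with pale glass visible below it. I'll carry it over the recess.

Converted, 206 mm / 750 = 0.2747, 160 mm / 750 = 0.2133.

Request:
apply_moves(moves=[[[0,0,0],[0.2133,0.2747,0],40],[[0,0,0],[0.2133,0.2747,0],40],[[0,0,0],[0.2133,0.2747,0],40],[[0,0,0],[0.2133,0.2747,0],40],[[0,0,0],[0.2133,0.2747,0],40],[[0,0,0],[0.2133,0.2747,0.0533],40],[[0,0,0],[0.2133,0.2747,0.1067],40],[[0,0,0],[0.2133,0.2747,0.1267],40],[[0,0,0],[0.2133,0.2747,0.1267],40],[[0,0,0],[0.2133,0.2747,0.1267],40]])

```text
clock: 6.05
tcp_pos: [612.3, 146.9, 35.0]
tool_rot: [-3.141, -0.003, 0.0]
ft_force: [-0.1, -0.5, -1.6]
gripper_width: 43.2
finger_force: 61.1
```

Run:
```python
from h import *
s=grab_frame('scene')[:,:,::-1].copy(); t=grab_frame('top')[:,:,::-1].copy(); cv2.imwrite('pics/s3.png',s); cv2.imwrite('pics/t3.png',t)
o=telemetry.get_obs(); print(o['clock'],o['tcp_pos'],o['ft_force'],o['gripper_width'],o['finger_force'])
o=np.hstack([cv2.resize(s[170:290,230:350],(400,400),interpolation=3),cv2.resize(t[150:270,225:345],(400,400),interpolation=3)])
cv2.imwrite('pics/c5.png',o)
```

```text
6.15 [612.57610082 146.74733124  35.49364334] [ 0.00911619 -0.11013346 -0.78045061] 43.02781757203863 61.10169200459495
```

View pics/c5.png

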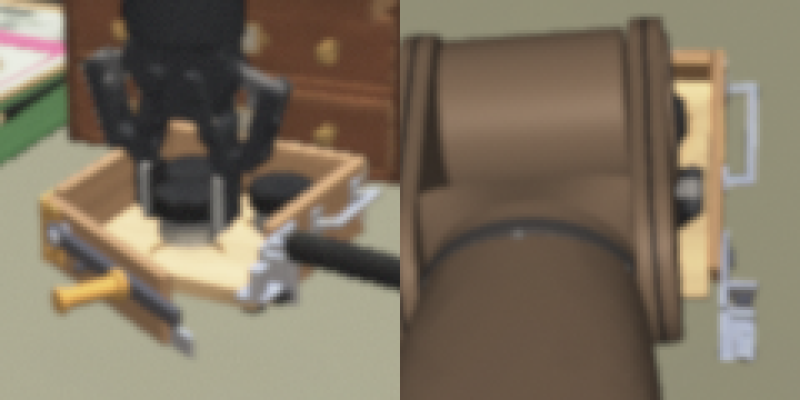

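The jar with its glass hangs over the recess. I'll lower it gently.

Converted, 9 mm / 750 = 0.012, 7 mm / 750 = 0.0093.

Request:
apply_moves(moves=[[[0,0,0],[-0.0013,0.0007,0.0053],40],[[0,0,0],[-0.0013,0.0007,0.0093],40],[[0,0,0],[-0.0013,0.0007,0.012],40],[[0,0,0],[-0.0013,0.0007,0.012],40]])

```text
clock: 6.65
tcp_pos: [609.8, 145.8, 23.9]
tool_rot: [3.142, 0.001, -0.0]
ft_force: [0.4, -0.8, -0.9]
gripper_width: 43.0
finger_force: 61.1
```

Converted, 4 mm / 750 = 0.0053, 3 mm / 750 = 0.004.

Request:
apply_moves(moves=[[[0,0,0],[0,0,0.0027],40],[[0,0,0],[0,0,0.004],40],[[0,0,0],[0,0,0.0053],40],[[0,0,0],[0,0,0.0053],40]])

```text
clock: 7.15
tcp_pos: [610.4, 145.9, 22.1]
tool_rot: [3.141, 0.0, 0.0]
ft_force: [-3.8, -0.4, 7.8]
gripper_width: 42.7
finger_force: 61.8
```

Contact comes 12 mm above the table reference, so the jar is on the recess floor. I'll release and rise.

Converted, -110 mm / 750 = -0.1467, -100 mm / 750 = -0.1333.

Request:
apply_moves(moves=[[[0,0,0],[0,0,0],60],[[0,0,0],[0,0,0],68],[[0,0,0],[0,0,0],68],[[0,0,0],[0,0,-0.0267],68],[[0,0,0],[0,0,-0.08],68],[[0,0,0],[0,0,-0.1333],68],[[0,0,0],[-0.1467,0,-0.1467],60],[[0,0,0],[-0.1467,0,-0.1467],40],[[0,0,0],[-0.1467,0,-0.1467],40]])

```text
clock: 8.28
tcp_pos: [497.0, 146.2, 130.8]
tool_rot: [-3.142, 0.001, 0.001]
ft_force: [0.4, 0.4, 0.0]
gripper_width: 39.9
finger_force: 0.0
```

Run:
```python
from h import *
s=grab_frame('scene')[:,:,::-1].copy(); t=grab_frame('top')[:,:,::-1].copy(); cv2.imwrite('pics/s4.png',s); cv2.imwrite('pics/t4.png',t)
o=telemetry.get_obs(); print(o['clock'],o['tcp_pos'],o['ft_force'],o['gripper_width'],o['finger_force'])
o=np.hstack([cv2.resize(s[170:290,230:350],(400,400),interpolation=3),cv2.resize(t[150:300,220:370],(400,400),interpolation=3)])
cv2.imwrite('pics/c6.png',o)
```

```text
8.375 [500.95625678 146.03813857 131.95060494] [1.63700885 0.53507565 0.64551714] 39.97763402811896 0.0
```

View pics/c6.png

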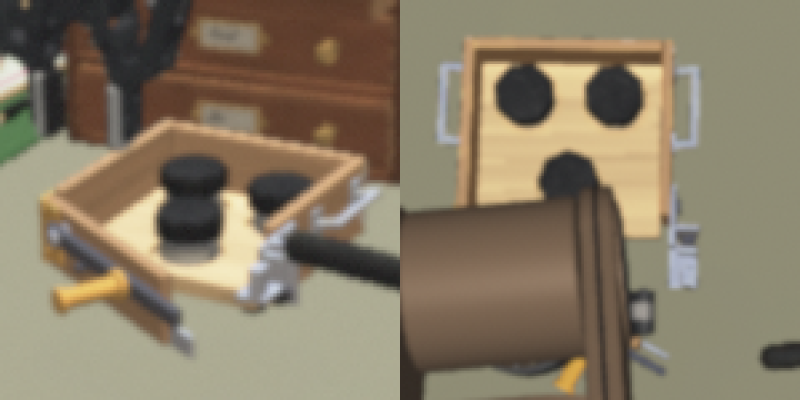

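The jar stands upright in the recess and the gate has not moved. Next I'll go to the pin at about (479,137.5) with the yaw at -29.6°.

Converted, 102 mm / 750 = 0.136, 85 mm / 750 = 0.1133, 29.5 degrees / 90 = 0.3278.

Request:
apply_moves(moves=[[[0,0,0.1111],[-0.0093,0.004,0],40],[[0,0,0.2222],[-0.0187,0.008,0.0267],40],[[0,0,0.3278],[-0.028,0.0113,0.0533],40],[[0,0,0.3278],[-0.028,0.0113,0.0667],40],[[0,0,0.3278],[-0.028,0.0113,0.1133],40],[[0,0,0.3278],[-0.028,0.0113,0.136],40],[[0,0,0.3278],[-0.028,0.0113,0.136],40]])

```text
clock: 9.25
tcp_pos: [478.8, 137.3, 27.3]
tool_rot: [3.14, 0.002, -0.514]
ft_force: [1.0, -0.5, 0.2]
gripper_width: 39.8
finger_force: 0.0
```

Run:
```python
from h import *
s=grab_frame('scene')[:,:,::-1].copy(); cv2.imwrite('pics/s5.png',s)
o=telemetry.get_obs(); print(o['clock'],o['tcp_pos'],o['tool_rot'],o['ft_force'],o['gripper_width'],o['finger_force'])
cv2.imwrite('pics/c7.png',cv2.resize(s[180:300,220:380],(800,600),interpolation=3))
```

```text
9.3 [479.67795249 137.44126486  28.41727837] [ 3.14150221e+00  1.61571454e-04 -5.14081239e-01] [-0.63247812  0.68370116  0.40780142] 39.92569128493443 0.0
```

View pics/c7.png

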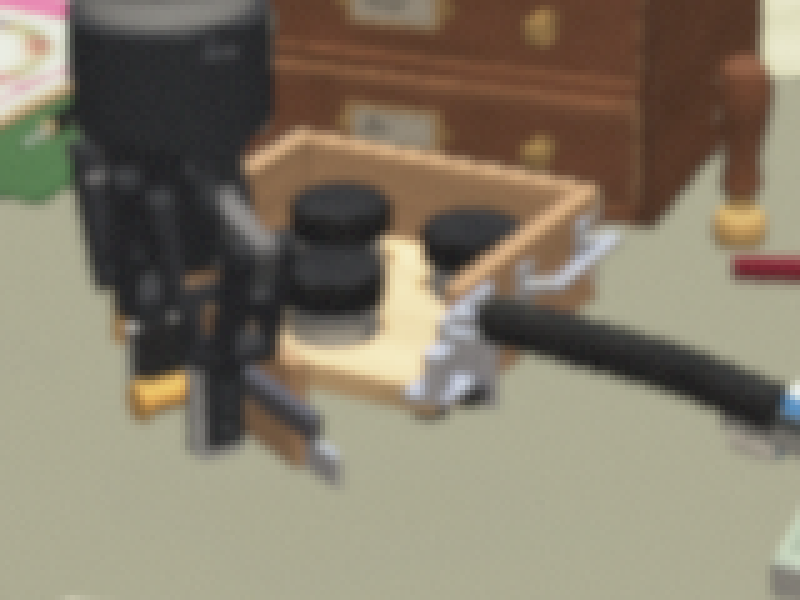

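The pin's rim shows at (160,395), between the fingers. I'll close on it.

Request:
apply_moves(moves=[[[0,0,0],[0,0,0],25],[[0,0,0],[0,0,0],15],[[0,0,0],[0,0,0],5],[[0,0,0],[0,0,0],5],[[0,0,0],[0,0,0],5],[[0,0,0],[0,0,0],5]])

```text
clock: 10.05
tcp_pos: [480.5, 137.8, 29.4]
tool_rot: [-3.139, -0.002, -0.515]
ft_force: [2.2, 2.7, 6.5]
gripper_width: 9.9
finger_force: 58.8
```

Converted, -17.5 mm / 750 = -0.0233, -1.9 mm / 750 = -0.0025.

Request:
apply_moves(moves=[[[0,0,0],[0,-0.0003,-0.0067],5],[[0,0,0],[0,-0.0008,-0.0133],5],[[0,0,0],[0,-0.0016,-0.0187],5],[[0,0,0],[0,-0.0025,-0.0233],5],[[0,0,0],[0,-0.0025,-0.0233],5]])

```text
clock: 10.68
tcp_pos: [479.9, 139.7, 44.5]
tool_rot: [-3.14, -0.0, -0.516]
ft_force: [7.1, 5.8, -7.8]
gripper_width: 9.9
finger_force: 58.3
```

```bash
cat >> h.py <<'E'
H=np.array([566.3,219.0])
def rot(a): return np.array([[np.cos(a),-np.sin(a)],[np.sin(a),np.cos(a)]])
P0=np.array([479.07,137.44])+rot(-.5149)@np.array([0,1.9])   # lifted pose, commanded (tool y = -gate y)
def tcp(yaw): return H+rot(yaw+.5149)@(P0-H)
def shift(y0,y1,base=None):
    d=rot(-y0)@(tcp(y1)-(tcp(y0) if base is None else base)); return -np.degrees(y1-y0), d[0], -d[1]
def forces(n=4):
    f=[];p=[]
    for i in range(n):
        s=grab_frame('scene'); o=telemetry.get_obs(); f.append(o['ft_force']); p.append(np.r_[o['tcp_pos'],o['tool_rot'][2]])
    f=np.mean(f,0);p=np.mean(p,0); y=p[3]
    print('t',o['clock'],'F gate x,y,z',np.round(np.r_[rot(-y)@f[:2],f[2]],2),'pose',np.round(p,3),'w',round(o['gripper_width'],1),round(o['finger_force'],1))
    return s
E
python3 - <<'E'
from h import *
forces()
for y in np.arange(-.46,0.03,.045): print(round(y,3),np.round(shift(-.5149,y),2))
E
```

```text
t 10.875 F gate x,y,z [ 3.03  8.12 -7.45] pose [479.91  139.696  44.37   -0.516] w 9.5 58.4
-0.46 [-3.15  6.2   1.79]
-0.415 [-5.72 11.35  3.01]
-0.37 [-8.3  16.55  3.99]
-0.325 [-10.88  21.79   4.74]
-0.28 [-13.46  27.06   5.25]
-0.235 [-16.04  32.34   5.52]
-0.19 [-18.62  37.64   5.55]
-0.145 [-21.19  42.92   5.35]
-0.1 [-23.77  48.2    4.91]
-0.055 [-26.35  53.45   4.23]
-0.01 [-28.93  58.66   3.32]
```

Converted, 37.65 mm / 750 = 0.0502, 32.35 mm / 750 = 0.0431, -18.6 degrees / 90 = -0.2067.

Request:
apply_moves(moves=[[[0,0,-0.035],[0.0083,0.0011,0],5],[[0,0,-0.0633],[0.0151,0.0027,0],5],[[0,0,-0.0922],[0.0221,0.004,0],5],[[0,0,-0.1211],[0.0291,0.0049,0],5],[[0,0,-0.1494],[0.0361,0.0056,0],5],[[0,0,-0.1783],[0.0431,0.006,0],5],[[0,0,-0.2067],[0.0502,0.006,0],5],[[0,0,-0.2067],[0.0502,0.006,0],5]])

```text
clock: 11.88
tcp_pos: [509.4, 117.0, 43.7]
tool_rot: [-3.141, 0.002, -0.191]
ft_force: [3.7, 4.7, -6.1]
gripper_width: 10.1
finger_force: 58.6
```

Run:
```python
from h import *
forces()
for y in np.arange(-.19,0.05,.02): print(round(y,3),np.round(shift(-.19,y),2))
```

```text
t 12.075 F gate x,y,z [ 3.36  5.18 -7.06] pose [ 5.09329e+02  1.16999e+02  4.37050e+01 -1.92000e-01] w 9.7 58.6
-0.19 [-0.  0. -0.]
-0.17 [-1.15  2.25  0.69]
-0.15 [-2.29  4.51  1.34]
-0.13 [-3.44  6.78  1.94]
-0.11 [-4.58  9.07  2.5 ]
-0.09 [-5.73 11.36  3.01]
-0.07 [-6.88 13.67  3.47]
-0.05 [-8.02 15.98  3.89]
-0.03 [-9.17 18.31  4.27]
-0.01 [-10.31  20.64   4.59]
0.01 [-11.46  22.97   4.87]
0.03 [-12.61  25.31   5.1 ]
```

Converted, 10.2 mm / 750 = 0.0136, 2.25 mm / 750 = 0.003, -5.15 degrees / 90 = -0.0572.

Request:
apply_moves(moves=[[[0,0,-0.0128],[0.003,0.0007,0],5],[[0,0,-0.0256],[0.006,0.0013,0],5],[[0,0,-0.0383],[0.0091,0.002,0],5],[[0,0,-0.0511],[0.0121,0.0027,0],5],[[0,0,-0.0572],[0.0136,0.003,0],5],[[0,0,-0.0572],[0.0136,0.003,0],5]])

```text
clock: 12.82
tcp_pos: [519.3, 112.4, 45.1]
tool_rot: [3.141, 0.002, -0.1]
ft_force: [2.3, 3.9, -9.4]
gripper_width: 9.9
finger_force: 58.4
```

Run:
```python
from h import *
forces()
for y in np.arange(-.1,-.06,.008): print(round(y,3),np.round(shift(-.1,y),2))
```

```text
t 13.025 F gate x,y,z [ 1.8   3.46 -8.56] pose [ 5.19418e+02  1.12430e+02  4.53030e+01 -1.00000e-01] w 9.7 58.3
-0.1 [-0.  0. -0.]
-0.092 [-0.46  0.9   0.28]
-0.084 [-0.92  1.8   0.56]
-0.076 [-1.38  2.7   0.83]
-0.068 [-1.83  3.6   1.09]
-0.06 [-2.29  4.51  1.34]
```

Converted, 0.9 mm / 750 = 0.0012, 0.45 mm / 750 = 0.0006, -0.46 degrees / 90 = -0.0051.

Request:
apply_moves(moves=[[[0,0,-0.0026],[0.0006,0.0002,0],5],[[0,0,-0.0051],[0.0012,0.0003,0],5],[[0,0,-0.0051],[0.0012,0.0003,0],5]])

```text
clock: 13.4
tcp_pos: [520.8, 112.1, 45.8]
tool_rot: [3.142, 0.001, -0.092]
ft_force: [0.3, 2.2, -1.9]
gripper_width: 9.4
finger_force: 58.7
```

```bash
python3 -c "
from h import *
forces()"
```

```text
t 13.6 F gate x,y,z [-0.75  0.52 -2.9 ] pose [ 5.21641e+02  1.11940e+02  4.67590e+01 -9.20000e-02] w 9.4 58.4
```

Converted, 0.9 mm / 750 = 0.0012, 0.45 mm / 750 = 0.0006, -0.46 degrees / 90 = -0.0051.

Request:
apply_moves(moves=[[[0,0,-0.0026],[0.0006,0.0002,0],5],[[0,0,-0.0051],[0.0012,0.0003,0],5],[[0,0,-0.0051],[0.0012,0.0003,0],5]])

```text
clock: 13.98
tcp_pos: [522.5, 111.6, 46.3]
tool_rot: [3.141, -0.001, -0.084]
ft_force: [0.1, -1.0, -1.0]
gripper_width: 9.8
finger_force: 58.6
```

```bash
python3 -c "
from h import *
forces()"
```

```text
t 14.175 F gate x,y,z [-0.61 -0.18 -0.92] pose [ 5.22347e+02  1.11577e+02  4.61590e+01 -8.40000e-02] w 9.7 58.6
```

```bash
cat >> h.py <<'E'
def pinz(s,yaw,v=1):
    "orange blob of pin end in the scene view; z where its ray meets the vertical plane along the pin axis"
    h=cv2.cvtColor(s,cv2.COLOR_BGR2HSV); m=cv2.inRange(h,(12,150,90),(28,255,255))
    G=H+rot(yaw)@np.array([-50,-113.]); u0,v0=proj('scene',[*G,55])
    k=np.zeros_like(m); a,b,r=int(u0),int(v0),22; k[b-r:b+r,a-r:a+r]=m[b-r:b+r,a-r:a+r]
    q=np.argwhere(k)[:,::-1]
    if len(q)==0: print('no pin',u0,v0); return
    L,top,bot=q[:,0].min(),q[:,1].min(),q[:,1].max(); c=q.mean(0)
    d=ray('scene',*c,0); P=np.array(camera_info('scene')['position']); n=rot(yaw)@np.array([0,1.])
    t=((G-P[:2])@n)/((d-P)[:2]@n); X=P+t*(d-P)
    print('pix',len(q),'c',c.round(1),'box',L,q[:,0].max(),top,bot,'pt',X.round(1),'in gate frame',(rot(-yaw)@(X[:2]-H)).round(1),'expect z46 at',proj('scene',[*G,46]).round(1),'z64',proj('scene',[*G,64]).round(1))
E
python3 - <<'E'
from h import *
for f in('s1','s4','s5'): pinz(cv2.imread(f'pics/{f}.png'),-.515)
s=grab_frame('scene')[:,:,::-1].copy(); cv2.imwrite('pics/s6.png',s); pinz(s,-.084)
E
```

```text
pix 39 c [258.6 257.9] box 248 267 255 261 pt [482.6 136.5  45. ] in gate frame [ -32.2 -113. ] expect z46 at [250.3 259.7] z64 [249.9 251.1]
pix 41 c [257.6 257.4] box 245 267 246 261 pt [480.9 137.5  46.5] in gate frame [ -34.2 -113. ] expect z46 at [250.3 259.7] z64 [249.9 251.1]
pix 16 c [250.9 259.6] box 248 255 258 261 pt [468.3 144.6  45.7] in gate frame [ -48.7 -113. ] expect z46 at [250.3 259.7] z64 [249.9 251.1]
pix 19 c [274.4 248.2] box 272 277 247 250 pt [500.3 111.2  63.3] in gate frame [ -56.8 -113. ] expect z46 at [276.6 255. ] z64 [276.4 246.6]
```

```bash
cat >> h.py <<'E'
def gateang(t):
    "wood pixels of the gate's top edge (z 62), as angle about the hinge by distance from it, carrier floor excluded by x"
    h=cv2.cvtColor(t,cv2.COLOR_BGR2HSV); m=cv2.inRange(h,(5,60,60),(22,200,230)); m[:, :235]=0; m[:,345:]=0; m[:225]=0; m[320:]=0
    q=np.argwhere(m)[:,::-1]; W=np.array([ray('top',u,v,62)[:2] for u,v in q])-H
    r=np.linalg.norm(W,axis=1); a=np.arctan2(W[:,0],-W[:,1])
    for lo in range(30,180,15):
        k=(r>=lo)&(r<lo+15)&(np.abs(a)<.9)
        if k.any(): print(lo,k.sum(),np.round(np.percentile(a[k],[0,10,50,90,100]),3))
E
python3 - <<'E'
from h import *
print('before');gateang(cv2.imread('pics/top0.png'))
t=grab_frame('top')[:,:,::-1].copy(); cv2.imwrite('pics/t6.png',t); print('now');gateang(t)
E
```

```text
before
30 163 [-0.791 -0.631  0.257  0.68   0.892]
45 166 [-0.71  -0.631  0.148  0.449  0.596]
60 168 [-0.662 -0.599  0.101  0.343  0.436]
75 169 [-0.635 -0.584  0.079  0.275  0.34 ]
90 169 [-0.617 -0.573  0.064  0.23   0.284]
105 253 [-0.897 -0.785 -0.51   0.182  0.242]
120 240 [-0.899 -0.839 -0.258  0.159  0.208]
135 116 [-0.583 -0.559  0.057  0.16   0.184]
nowTraceback (most recent call last):
  File "<stdin>", line 3, in <module>
  File "h.py", line 38, in gateang
    q=np.argwhere(m)[:,::-1]; W=np.array([ray('top',u,v,62)[:2] for u,v in q])-H
                                          ~~~^^^^^^^^^^^^^^
  File "h.py", line 7, in ray
    c,M=cam(n); d=M@np.array([(u-c['cx'])/c['fx'],-(v-c['cy'])/c['fy'],-1]); p=np.array(c['position'])
        ~~~^^^
  File "h.py", line 5, in cam
    c=camera_info(n); return c, R.from_euler('xyz',c['rotation']).as_matrix()
ValueError: time passes only in moves, steps and waits
```

```bash
sed -i 's/^def cam(n):/from functools import lru_cache\n@lru_cache\ndef cam(n):/' h.py; ls pics
python3 - <<'E'
from h import *
import os
print('before');gateang(cv2.imread('pics/top0.png'))
t=cv2.imread('pics/t6.png'); print('now');gateang(t)
E
```

```text
c1.png
c2.png
c3.png
c4.png
c5.png
c6.png
c7.png
s1.png
s2.png
s3.png
s4.png
s5.png
s6.png
scene0.png
t1.png
t2.png
t3.png
t4.png
t6.png
top0.png
before
30 163 [-0.791 -0.631  0.257  0.68   0.892]
45 166 [-0.71  -0.631  0.148  0.449  0.596]
60 168 [-0.662 -0.599  0.101  0.343  0.436]
75 169 [-0.635 -0.584  0.079  0.275  0.34 ]
90 169 [-0.617 -0.573  0.064  0.23   0.284]
105 253 [-0.897 -0.785 -0.51   0.182  0.242]
120 240 [-0.899 -0.839 -0.258  0.159  0.208]
135 116 [-0.583 -0.559  0.057  0.16   0.184]
now
30 237 [-0.895 -0.643  0.024  0.628  0.892]
45 315 [-0.898 -0.752 -0.184  0.387  0.596]
60 375 [-0.897 -0.769 -0.262  0.267  0.436]
75 429 [-0.896 -0.774 -0.292  0.201  0.34 ]
90 485 [-0.899 -0.786 -0.322  0.152  0.284]
105 541 [-0.895 -0.774 -0.333  0.12   0.242]
120 540 [-0.895 -0.69  -0.298  0.102  0.208]
135 608 [-0.899 -0.794 -0.324  0.08   0.184]
150 684 [-0.899 -0.802 -0.345  0.06   0.165]
165 494 [-0.899 -0.832 -0.529 -0.211  0.15 ]
```

Converted, 0.9 mm / 750 = 0.0012, 0.45 mm / 750 = 0.0006, -0.46 degrees / 90 = -0.0051.

Request:
apply_moves(moves=[[[0,0,-0.0026],[0.0006,0.0002,0],5],[[0,0,-0.0051],[0.0012,0.0003,0],5],[[0,0,-0.0051],[0.0012,0.0003,0],5]])

```text
clock: 14.65
tcp_pos: [522.8, 111.4, 45.8]
tool_rot: [3.141, -0.0, -0.076]
ft_force: [-0.0, -1.6, -0.0]
gripper_width: 9.5
finger_force: 58.7
```

```bash
python3 -c "
from h import *
s=forces(3)[:,:,::-1].copy(); pinz(s,-.076)"
```

```text
t 14.8 F gate x,y,z [-0.24 -1.5   0.08] pose [ 5.22813e+02  1.11363e+02  4.58300e+01 -7.60000e-02] w 9.8 58.7
pix 20 c [274.6 248.2] box 272 277 247 250 pt [500.2 110.7  63.2] in gate frame [ -57.7 -113. ] expect z46 at [277.1 254.9] z64 [276.8 246.4]
```

Converted, 0.9 mm / 750 = 0.0012, 0.45 mm / 750 = 0.0006, -0.46 degrees / 90 = -0.0051.

Request:
apply_moves(moves=[[[0,0,-0.0026],[0.0006,0.0002,0],5],[[0,0,-0.0051],[0.0012,0.0003,0],5],[[0,0,-0.0051],[0.0012,0.0003,0],5]])

```text
clock: 15.18
tcp_pos: [523.7, 111.0, 45.8]
tool_rot: [3.141, 0.0, -0.068]
ft_force: [-0.1, -1.8, -0.4]
gripper_width: 9.7
finger_force: 58.7
```

```bash
python3 -c "
from h import *
s=forces(3)[:,:,::-1].copy(); pinz(s,-.068)"
```

```text
t 15.325 F gate x,y,z [-0.02 -2.88 -0.48] pose [ 5.23686e+02  1.11031e+02  4.58130e+01 -6.80000e-02] w 9.6 58.7
pix 23 c [274.9 247.9] box 272 278 246 250 pt [500.7 110.2  63.8] in gate frame [ -58. -113.] expect z46 at [277.5 254.8] z64 [277.2 246.3]
```

Run:
```python
from h import *
s=grab_frame('scene')[:,:,::-1].copy(); t=grab_frame('top')[:,:,::-1].copy(); cv2.imwrite('pics/s7.png',s); cv2.imwrite('pics/t7.png',t)
cv2.imwrite('pics/c8.png',np.hstack([cv2.resize(s[200:280,240:340],(500,400),interpolation=3),cv2.resize(t[225:295,280:340],(300,400),interpolation=3)]))
```

```text
(no output)
```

View pics/c8.png

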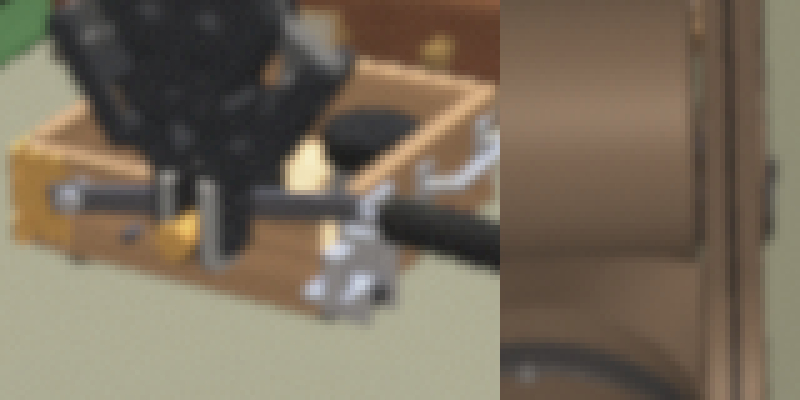

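The scene crop shows the bar lifted, with its end above the keeper at (365,200), the pin gripped at (180,235), and the gate nearly shut. I'll go on in small steps, reading the force after each.

Converted, 0.7 mm / 750 = 0.0009, 0.4 mm / 750 = 0.0005, -0.35 degrees / 90 = -0.0039.

Request:
apply_moves(moves=[[[0,0,-0.0022],[0.0005,0.0003,0],5],[[0,0,-0.0039],[0.0009,0.0005,0],5],[[0,0,-0.0039],[0.0009,0.0005,0],5]])

```text
clock: 15.8
tcp_pos: [524.3, 110.8, 45.8]
tool_rot: [-3.141, 0.0, -0.062]
ft_force: [-0.1, -2.0, -1.0]
gripper_width: 9.9
finger_force: 58.7
```

```bash
python3 -c "
from h import *
s=forces(3)"
```

```text
t 15.95 F gate x,y,z [-0.61 -2.12 -1.14] pose [ 5.24333e+02  1.10773e+02  4.58010e+01 -6.20000e-02] w 10.0 58.7
```

Converted, 0.8 mm / 750 = 0.0011, 0.4 mm / 750 = 0.0005, -0.4 degrees / 90 = -0.0044.

Request:
apply_moves(moves=[[[0,0,-0.0022],[0.0005,0.0003,0],5],[[0,0,-0.0044],[0.0011,0.0005,0],5],[[0,0,-0.0044],[0.0011,0.0005,0],5]])

```text
clock: 16.32
tcp_pos: [525.2, 110.5, 45.8]
tool_rot: [-3.141, -0.0, -0.055]
ft_force: [-0.3, -0.7, -1.6]
gripper_width: 9.8
finger_force: 58.7
```

```bash
python3 -c "
from h import *
s=forces(3)"
```

```text
t 16.475 F gate x,y,z [ 0.02 -0.16 -1.44] pose [ 5.25139e+02  1.10456e+02  4.57940e+01 -5.50000e-02] w 9.9 58.6
```

Converted, 0.6 mm / 750 = 0.0008, 0.3 mm / 750 = 0.0004, -0.3 degrees / 90 = -0.0033.

Request:
apply_moves(moves=[[[0,0,-0.0017],[0.0004,0.0001,0],5],[[0,0,-0.0033],[0.0008,0.0003,0],5],[[0,0,-0.0033],[0.0008,0.0003,0],5]])

```text
clock: 16.85
tcp_pos: [525.7, 110.2, 45.8]
tool_rot: [-3.141, -0.0, -0.05]
ft_force: [0.5, 0.7, -2.0]
gripper_width: 10.1
finger_force: 58.6
```

```bash
python3 -c "
from h import *
s=forces(3)"
```

```text
t 17.0 F gate x,y,z [ 0.97  1.07 -2.21] pose [ 5.25740e+02  1.10195e+02  4.58130e+01 -5.00000e-02] w 9.6 58.5
```

Converted, 0.6 mm / 750 = 0.0008, 0.05 mm / 750 = 0.0001, -0.15 degrees / 90 = -0.0017.

Request:
apply_moves(moves=[[[0,0,-0.0017],[0.0004,0.0001,0],5],[[0,0,-0.0033],[0.0008,0.0001,0],5],[[0,0,-0.0033],[0.0008,0.0001,0],5]])

```text
clock: 17.38
tcp_pos: [526.4, 110.0, 45.8]
tool_rot: [-3.141, -0.0, -0.045]
ft_force: [1.2, 2.2, -2.4]
gripper_width: 9.7
finger_force: 58.5
```

```bash
python3 -c "
from h import *
s=forces(3)"
```

```text
t 17.525 F gate x,y,z [ 0.49  2.01 -1.95] pose [ 5.26366e+02  1.09945e+02  4.58400e+01 -4.50000e-02] w 9.9 58.5
```

Converted, 0.6 mm / 750 = 0.0008, 0.3 mm / 750 = 0.0004, -0.3 degrees / 90 = -0.0033.

Request:
apply_moves(moves=[[[0,0,-0.0017],[0.0004,0.0001,0],5],[[0,0,-0.0033],[0.0008,0.0001,0],5],[[0,0,-0.0033],[0.0008,0.0001,0],5]])

```text
clock: 17.9
tcp_pos: [526.9, 109.8, 45.9]
tool_rot: [-3.141, 0.0, -0.04]
ft_force: [0.8, 2.3, -2.0]
gripper_width: 9.9
finger_force: 58.6
```

```bash
python3 -c "
from h import *
s=forces(3)[:,:,::-1].copy(); pinz(s,-.04)"
```

```text
t 18.05 F gate x,y,z [ 0.44  2.44 -2.21] pose [ 5.26901e+02  1.09758e+02  4.58590e+01 -4.00000e-02] w 9.9 58.6
pix 23 c [276.6 247.7] box 274 279 246 250 pt [504.  108.4  63.4] in gate frame [ -57.8 -113. ] expect z46 at [279.  254.3] z64 [278.8 245.9]
```

Converted, 0.6 mm / 750 = 0.0008, 0.3 mm / 750 = 0.0004, -0.3 degrees / 90 = -0.0033.

Request:
apply_moves(moves=[[[0,0,-0.0017],[0.0004,0,0],5],[[0,0,-0.0033],[0.0008,0,0],5],[[0,0,-0.0033],[0.0008,0,0],5]])

```text
clock: 18.42
tcp_pos: [527.1, 109.7, 45.7]
tool_rot: [3.142, 0.001, -0.034]
ft_force: [-0.9, 1.8, -0.2]
gripper_width: 9.5
finger_force: 58.7
```

```bash
python3 -c "
from h import *
s=forces(3)"
```

```text
t 18.575 F gate x,y,z [-1.94  2.42 -0.29] pose [ 5.27124e+02  1.09676e+02  4.57160e+01 -3.40000e-02] w 9.7 58.7
```

Converted, 0.6 mm / 750 = 0.0008, 0.3 mm / 750 = 0.0004, -0.3 degrees / 90 = -0.0033.

Request:
apply_moves(moves=[[[0,0,-0.0017],[0.0004,0.0001,0],5],[[0,0,-0.0033],[0.0008,0.0001,0],5],[[0,0,-0.0033],[0.0008,0.0001,0],5]])

```text
clock: 18.95
tcp_pos: [527.4, 109.6, 45.5]
tool_rot: [3.141, 0.002, -0.029]
ft_force: [-2.6, 1.5, -1.1]
gripper_width: 9.9
finger_force: 58.8
```

```bash
python3 -c "
from h import *
s=forces(3)"
```

```text
t 19.1 F gate x,y,z [-3.69  0.83 -0.11] pose [ 5.27435e+02  1.09545e+02  4.55030e+01 -2.90000e-02] w 9.9 58.8
```

Converted, 1.2 mm / 750 = 0.0016, 0.8 mm / 750 = 0.0011, -0.2 degrees / 90 = -0.0022.

Request:
apply_moves(moves=[[[0,0,0],[0.0005,0,0],5],[[0,0,-0.0011],[0.0011,0,0],5],[[0,0,-0.0022],[0.0016,0,0],5],[[0,0,-0.0022],[0.0016,0,0],5]])

```text
clock: 19.6
tcp_pos: [527.7, 109.4, 45.1]
tool_rot: [3.141, 0.004, -0.025]
ft_force: [-6.2, -0.9, 0.2]
gripper_width: 9.6
finger_force: 58.9
```

```bash
python3 -c "
from h import *
s=forces(4)"
```

```text
t 19.8 F gate x,y,z [-6.36  0.42 -0.06] pose [ 5.27722e+02  1.09390e+02  4.51250e+01 -2.50000e-02] w 9.5 58.9
```

Converted, 10 mm / 750 = 0.0133, 8.5 mm / 750 = 0.0113.

Request:
apply_moves(moves=[[[0,0,0],[0.0007,0,0],5],[[0,0,0],[0.0007,0.0008,0.004],5],[[0,0,0],[0.0007,0.0015,0.008],5],[[0,0,0],[0.0007,0.0019,0.0113],5],[[0,0,0],[0.0007,0.0021,0.0133],5],[[0,0,0],[0.0007,0.0021,0.0133],5]])

```text
clock: 20.55
tcp_pos: [527.9, 108.2, 35.0]
tool_rot: [-3.141, 0.005, -0.026]
ft_force: [-7.4, 2.0, -0.5]
gripper_width: 9.5
finger_force: 59.7
```

```bash
python3 -c "
from h import *
s=forces(3)[:,:,::-1].copy(); pinz(s,-.025)"
```

```text
t 20.7 F gate x,y,z [-6.84  1.46 -0.26] pose [ 5.27862e+02  1.08205e+02  3.49960e+01 -2.60000e-02] w 9.7 59.7
pix 20 c [278.  252.3] box 275 281 251 254 pt [507.1 107.4  52.5] in gate frame [ -56.4 -113. ] expect z46 at [279.8 254.1] z64 [279.5 245.6]
```

Converted, 6 mm / 750 = 0.008, 4 mm / 750 = 0.0053.

Request:
apply_moves(moves=[[[0,0,0],[0,0.0001,0.0027],5],[[0,0,0],[0,0.0003,0.0053],5],[[0,0,0],[0,0.0004,0.008],5],[[0,0,0],[0,0.0004,0.008],5]])

```text
clock: 21.2
tcp_pos: [528.0, 108.0, 29.6]
tool_rot: [-3.141, 0.005, -0.026]
ft_force: [-8.0, 1.7, 3.7]
gripper_width: 10.2
finger_force: 61.0
```

```bash
python3 -c "
from h import *
s=forces(3)[:,:,::-1].copy(); pinz(s,-.025)"
```

```text
t 21.35 F gate x,y,z [-8.77  2.32  2.68] pose [ 5.27983e+02  1.07962e+02  2.95510e+01 -2.60000e-02] w 9.7 61.0
pix 19 c [278.  254.4] box 275 281 253 256 pt [506.9 107.5  48.2] in gate frame [ -56.6 -113. ] expect z46 at [279.8 254.1] z64 [279.5 245.6]
```

Converted, 1.8 mm / 750 = 0.0024, 1.4 mm / 750 = 0.0019.

Request:
apply_moves(moves=[[[0,0,0],[-0.0001,0,0.0009],5],[[0,0,0],[-0.0003,0,0.0019],5],[[0,0,0],[-0.0003,0,0.0024],5],[[0,0,0],[-0.0003,0,0.0024],5]])

```text
clock: 21.85
tcp_pos: [528.2, 107.9, 29.3]
tool_rot: [3.141, 0.005, -0.025]
ft_force: [-11.2, 1.9, 10.8]
gripper_width: 9.2
finger_force: 61.8
```

```bash
python3 -c "
from h import *
s=forces(3)[:,:,::-1].copy(); pinz(s,-.025)"
```

```text
t 22.0 F gate x,y,z [-11.67   1.13  11.05] pose [ 5.28246e+02  1.07893e+02  2.93050e+01 -2.50000e-02] w 10.0 61.8
pix 22 c [278.4 254.5] box 275 281 253 257 pt [508.3 107.4  47.2] in gate frame [ -55.2 -113. ] expect z46 at [279.8 254.1] z64 [279.5 245.6]
```

Converted, -2 mm / 750 = -0.0027, -1.5 mm / 750 = -0.002.

Request:
apply_moves(moves=[[[0,0,0],[-0.0007,0,-0.0013],5],[[0,0,0],[-0.0016,0,-0.002],5],[[0,0,0],[-0.0027,0,-0.002],5],[[0,0,0],[-0.0027,0,-0.002],5]])

```text
clock: 22.5
tcp_pos: [527.6, 108.1, 29.6]
tool_rot: [-3.141, -0.0, -0.026]
ft_force: [-2.8, 3.6, 0.3]
gripper_width: 9.3
finger_force: 60.6
```

```bash
python3 -c "
from h import *
s=forces(3)[:,:,::-1].copy(); pinz(s,-.025)"
```

```text
t 22.65 F gate x,y,z [-3.9   3.5   0.36] pose [ 5.27601e+02  1.08084e+02  2.96300e+01 -2.60000e-02] w 9.8 60.6
pix 16 c [278.  254.4] box 275 281 253 256 pt [506.9 107.5  48.1] in gate frame [ -56.6 -113. ] expect z46 at [279.8 254.1] z64 [279.5 245.6]
```

Request:
apply_moves(moves=[[[0,0,0],[-0.0009,0,0],5],[[0,0,0],[-0.0019,0,0],5],[[0,0,0],[-0.0027,0,0],5],[[0,0,0],[-0.0027,0,0],5]])

```text
clock: 23.15
tcp_pos: [527.5, 108.1, 30.2]
tool_rot: [-3.141, -0.005, -0.026]
ft_force: [1.7, 5.2, -2.6]
gripper_width: 9.7
finger_force: 60.3
```

```bash
python3 -c "
from h import *
s=forces(3)[:,:,::-1].copy(); pinz(s,-.025)"
```

```text
t 23.3 F gate x,y,z [ 1.65  5.43 -3.04] pose [ 5.27527e+02  1.08063e+02  3.02210e+01 -2.60000e-02] w 9.7 60.3
pix 20 c [278.  254.2] box 275 281 253 256 pt [506.9 107.5  48.4] in gate frame [ -56.6 -113. ] expect z46 at [279.8 254.1] z64 [279.5 245.6]
```

The bar catches on the nose: the tool moved only 0.07 mm for a 2 mm command. The gate is latched, so I'll release and retreat.

Converted, -220 mm / 750 = -0.2933, -180 mm / 750 = -0.24.

Request:
apply_moves(moves=[[[0,0,0],[0.0013,0,0.0009],5],[[0,0,0],[0.0013,0,0.0009],12],[[0,0,0],[0.0013,0,0.0009],20],[[0,0,0],[0.0013,0,0.0009],28],[[0,0,0],[0.0013,0,0.0009],28],[[0,0,0],[0.0013,0,-0.0133],28],[[0,0,0],[0.0013,0,-0.0533],28],[[0,0,0],[0.0013,0,-0.12],28],[[0,0,0],[-0.0267,0.0733,-0.1867],28],[[0,0,0],[-0.0533,0.1533,-0.24],28],[[0,0,0],[-0.08,0.2333,-0.2933],28],[[0,0,0],[-0.08,0.2333,-0.2933],28]])

```text
clock: 24.8
tcp_pos: [460.8, -67.7, 252.6]
tool_rot: [3.14, -0.004, -0.027]
ft_force: [0.4, -0.1, -0.1]
gripper_width: 28.1
finger_force: 0.0
```

Run:
```python
from h import *
s=forces(1)[:,:,::-1].copy(); t=grab_frame('top')[:,:,::-1].copy(); cv2.imwrite('pics/s9.png',s); cv2.imwrite('pics/t9.png',t)
pinz(s,-.025)
h=cv2.cvtColor(t,cv2.COLOR_BGR2HSV); m=cv2.inRange(h,(12,150,120),(28,255,255)); m[:,:270]=0;m[:,320:]=0;m[:243]=0;m[310:]=0
q=np.argwhere(m)[:,::-1]; w=np.array([ray('top',u,v,46)[:2] for u,v in q]); print(len(q))
if len(q): d=np.linalg.svd(w-w.mean(0))[2][0]; print(w.mean(0),'exp',H+rot(-.025)@[-35,-114],'axis',d)
# back and loose caps now
mk=(t.max(2)<62).astype(np.uint8)
for n,p in (('L',(673,177,45)),('R',(671,112,45)),('J',(611,146,45))):
    u,v=proj('top',p).astype(int); k=mk[v-15:v+16,u-15:u+16]; y,x=np.nonzero(k); print(n,len(x),ray('top',u-15+x.mean(),v-15+y.mean(),41)) if len(x) else print(n,'none')
```

```text
t 24.85 F gate x,y,z [ 1.1  -0.88  2.33] pose [ 4.61338e+02 -7.04480e+01  2.55352e+02 -2.80000e-02] w 28.1 0.0
pix 40 c [282.2 252.2] box 275 290 247 256 pt [522.5 107.1  46.3] in gate frame [ -41. -113.] expect z46 at [279.8 254.1] z64 [279.5 245.6]
117
[525.88115192 108.16407861] exp [528.4612338 105.910532 ] axis [-0.99874538  0.05007662]
L 322 [674.28851067 178.16472465  41.        ]
R 315 [672.99251903 112.47872053  41.        ]
J 314 [609.31356989 145.21608112  41.        ]
```

Run:
```python
from h import *
s=forces(6)[:,:,::-1].copy(); pinz(s,-.025)
print(order.close_job())
```

```text
t 25.2 F gate x,y,z [-0.1  -0.05 -0.03] pose [ 4.60943e+02 -6.53050e+01  2.49372e+02 -2.60000e-02] w 27.8 0.0
pix 43 c [282.3 252. ] box 275 290 247 256 pt [523.2 107.   46.5] in gate frame [ -40.3 -113. ] expect z46 at [279.8 254.1] z64 [279.5 245.6]
the job is handed in; nothing more can be done
None
```

The ink jar stands upright in the front recess, and the gate is shut with the latch bar down in the notch. It held against a gentle pull, and the pin stayed at resting height after release. I handed the job in at 25 s.

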